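Slide the cuvette box home into the locating corner

ROBOT

A 6-joint arm with a two-finger parallel gripper is mounted at the origin on a cart in front of the work surface, level with it; the furniture and walls round the work are solid. World frame = base frame: x ahead of the robot, y to its left, z up, the work surface at z = 0. Lengths are in m, angles in rad, forces in N, time in s.
With the tool pointing down it reaches from about 0.4 to 0.825 m from the base axis. Payload 7 kg.
Tool frame: the origin (TCP) lies midway between the tips of the shut fingers; the grasp point (between the pads) lies 19 mm behind it; z points along the fingers, y is the line along which they close (so a half turn about z gives the same grasp; the last joint's range is limited). The gripper opens to 88 mm and grips with 3 to 60 N. Pads are 19 mm wide; open, the fingers measure 130 mm over their backs; the gripper's body (78 mm by 193 mm) begins 47 mm behind the grasp point.
Start: joints at [1.575, 0.359, 0.012, 0, -1.224, -0.288], TCP at [0.189, 0.648, 0.227] pointing down, gripper open.
Joint ranges: [-3.07, 3.07], [-1.43, 2.12], [-1.02, 1.25], [-3.03, 1.67], [-3.05, -0], [-3.03, 3.03]. Speed limits (rad/s): [2.39, 2.39, 3.01, 3.14, 3.14, 3.14].

INTERFACE

Orientations are given as [roll, pitch, yaw] about the fixed x, y, z axes, in that order (R = Rz(yaw) Ry(pitch) Rx(roll)).
In Python, from station import get_state, grab_frame, calibration, job_done, boxes_of, regions_of, spot_point gives the robot as it stands. The module is installed in compiled form; this text tells all that it offers.
- The arm moves only by the tool arm_command, never from a script. Its argument "commands" is a list of rows, each an object of numbers: "tx", "ty", "tz": the shift along the tool's x, y, z each as a share of 25 cm, from -1 to 1; "twist": the turn about the tool's z as a share of 180 degrees, from -1 to 1. A call has exactly 8 rows; each row is the pose to reach, as a shift and turn from the pose commanded when the call began, along the tool's axes at that moment, turning the shorter way round; what a row does not reach only later rows make up. A row lasts 1/12 s, in which the tool goes at most 41.7 mm and 7.16 degrees, less where a joint would pass 70% of its speed; a pose out of reach is approached as far as the arm can. A call with a number of a shift or a turn outside -1 to 1 is refused whole. A call with a gripper value outside its range is refused whole. "claw" is the opening, from 0 (shut) to 1 (fully open), set as the call begins (left out, the last holds). The fingers move at their own pace and stop on an object; "grip_force" is the grip in N (left out, the last holds). Time passes only in rows, so rows that repeat a pose let the fingers close, or fill a call up. It gives the time, the measured TCP pose, the force, the opening and the grip force at its end, in the units of the state.
- get_state(): the state, without advancing time (a new reading comes with each control period).
- grab_frame(name): name is "side" or "top"; returns the picture (400x640x3 uint8, red, green, blue); there is no depth.
- calibration(name): a dict with "camera_matrix" (3x3 intrinsics, pixels), "extrinsics" (4x4, takes a point from camera to world coordinates). Camera axes: x right, y down, z forward; pixel columns grow to the right and rows downward; lengths in m; the calibration is good to about 2 mm. A picture is of the moment at which its call begins. calibration takes no time and is no camera call.
- job_done(): hands the job in; it is judged then, once.
Trained networks look in the newest picture that a camera, given by its name, has taken for a name from the list of things; names that differ only in an ending like _2 or _b are one class to them, and where a whole thing is asked for, a point or a joint stands for the part that bears it (a point fixed in the world has none). Each returns a list of dicts, best first, with "score" (0 to 1); they miss things now and then, are a little off and sometimes report something else, mostly with a low value. They report only what shows in the picture. A call takes as long as a camera call.
- boxes_of(query, camera): "rect" ([left, top, right, bottom] in pixels, round what is visible of it).
- regions_of(query, camera): "region" (400x640 bool, what is visible of it) and "rect" ([left, top, right, bottom] in pixels, round what is visible of it).
- spot_point(query, camera): "uv" ([column, row] in pixels: a listed point, or the origin of a listed thing).
The state is a dict: "t": time; "q": joint angles; "qd": joint speeds; "joint_efforts": joint torques, N m; "eef_pos": TCP position; "ee_rot": TCP orientation; "force": force on the tool from outside, world axes, zero at the start; "moment": the same for the moment, N m; "width": finger opening in m; "gripper_force": force on a finger pad.
Only numpy, scipy, OpenCV 4.12 (cv2) and the standard library are available. Lean on these libraries where they do the work, as an engineer would, in place of code of your own. Each camera call takes 0.05 s, during which the arm holds its last target. There are 200 camera calls.

TASK

Push the closed cuvette box along the bench into the aluminium locating corner until its hinge side lies flush against the back rail and its right-hand end against the side rail, then draw clear. Only push it from outside with the fingers: do not grasp it, reach round it with a finger on either side, tip it or lift it off the bench. Leave all the other things on the bench where they stand.

Things in the scene. Friction and masses are not known exactly. Their poses are not given: they have to be found in the camera images.
- box: Closed teal cuvette box, loose, 64 (x) x 110 (y) x 46 mm, 0.16 kg; lid fixed. Origin under it at bench level. Long hinge side: x = +34 mm, facing away from the robot within 0.3 rad at the start. Front: x = -30 mm, with a lid tab (24 mm wide, out to x = -34 mm, 36-42 mm up). Ends: y = +55 and -55 mm (the right-hand end). Starts in front and to the left of the corner.
- box_corner (a point): The bottom vertical-edge point of the box where its hinge side meets its right-hand end (box x = +34, y = -55 mm, bench level). It has to come to the inner corner of the rails.
- corner_stop: Two plain aluminium rails, 14 mm thick, 26 mm high, screwed to the bench at a right angle, right of the mixer. Origin: their inner corner at bench level. Back rail: inner face x = 0, runs 120 mm along +y (left). Side rail: inner face y = 0, runs 120 mm along -x (to the robot). Pocket: x < 0, y > 0. Turned from the world axes by at most 0.3 rad.
- stopper: Reddish-brown rubber stopper, 28 mm wide, 26 mm tall, standing behind the back rail; leave alone. Origin under its centre.
- dropper_bottle: White dropper bottle, 44 mm wide, 98 mm tall, standing at the left; leave alone. Origin under its centre.
- meter: Grey pocket meter lying on its back at the front left, 138 x 45 x 22 mm; leave alone. Origin under its centre. The bench's front edge is at about x = 0.34 in the world.
- timer: Square white timer, 62 x 62 x 18 mm, lying left of the mixer; leave alone. Origin under its centre.
- beaker: Clear beaker, 59 mm wide, 72 mm tall, at the back left; leave alone. Origin under its centre.
- bottle: White bottle with a blue cap, 60 mm wide, 132 mm tall, standing behind the back rail, right of the mixer; leave alone. Origin under its centre. The mixer itself is fixed: a 180 mm tall housing that fills x 0.57 to 0.78, y -0.11 to 0.04 in the world.
- dish: Petri dish, 64 mm wide, 16 mm high, lying just to the left of the box; leave alone. Origin under its centre.

How it is judged:
At the end, for the whole second after the job is handed in: The box stands flat and at rest on the bench, the corner between its hinge side and right-hand end within 5 mm of the inner corner of the rails, and its sides parallel to the rails within 0.04 rad (horizontal distance between box_corner and corner_stop below 0.005 m and angle between the x axis of box and the x axis of corner_stop, either way round below 0.04 rad and angle between box's own z axis and vertical below 0.03 rad and height (world z) of box below 0.004 m and linear speed of box below 0.01 m/s); the robot touches nothing.
It fails at once if the box is lifted off the bench (over 8 mm) (height (world z) of box above 0.008 m).
It fails at once if the box is tipped (over 0.15 rad) (angle between box's own z axis and vertical above 0.15 rad).
It fails at once if the fingers reach round the box to grasp it: the point between the fingers is inside the box's outline and below its lid (x of the grasp point in the frame of box between -0.024 and 0.028 m and y of the grasp point in the frame of box between -0.049 and 0.049 m and z of the grasp point in the frame of box below 0.042 m).
It fails at once if another thing on the bench is moved more than 15 mm (distance of any of stopper, dropper_bottle, meter, timer, beaker, bottle, dish from where it was at the start of the episode above 0.015 m).
It also fails if it takes over 61 s, if anything falls off the work surface, if the arm or the gripper's body presses on something with over 40 N, if the wrist force passes 120 N, or if a joint passes its speed limit or range.

## Working session

There is one attempt and no reset: what is moved stays moved. The work goes in short steps, Python scripts to look and compute and a tool call to move; the robot and the scene stay as the last step left them, time stands still between calls to the robot, and variables do not carry over. Pictures are saved under pics/ and viewed, at most 10 in all, crops included, and the job is handed in when it is done.

Besides the shell and the picture viewer there is one more tool, called by a JSON object that holds its "op" and its "data". arm_command: Moves the arm, as the interface text tells. Shift numbers are shares of 25 cm and turn numbers shares of 180 degrees, none past 1 either way. Its arguments: {"type":"object","properties":{"commands":{"type":"array"},"claw":{"type":"number"},"grip_force":{"type":"number"}},"required":["commands"]}

```bash
mkdir -p pics; cat > h.py <<'E'
import numpy as np, cv2
from station import *
def ray(cam,uv,z):
    c=calibration(cam);K=np.array(c["camera_matrix"]);T=np.array(c["extrinsics"])
    d=T[:3,:3]@np.linalg.solve(K,[uv[0],uv[1],1.]);o=T[:3,3]
    return (o+d*(z-o[2])/d[2])[:2]
def proj(cam,p):
    c=calibration(cam);K=np.array(c["camera_matrix"]);T=np.linalg.inv(np.array(c["extrinsics"]))
    q=K@(T[:3,:3]@np.array(p)+T[:3,3]);return q[:2]/q[2]
def save(cam,n):
    im=grab_frame(cam);cv2.imwrite(f"pics/{n}.png",im[:,:,::-1]);return im
E
python3 - <<'E'
from h import *
s=get_state();print(s["t"],s["eef_pos"],s["ee_rot"],s["width"])
for c in ("top","side"):
    save(c,c+"0");print(c,calibration(c)["extrinsics"])
    for n in ("box","box_corner","corner_stop","dish"):
        for r in spot_point(n,c)[:2]: print(n,c,r["score"],r["uv"],ray(c,r["uv"],0))
E
```

```text
0.0 [0.18886703 0.64752818 0.22563915] [ 3.13997293e+00 -1.39682666e-04 -2.83891570e-01] 0.08742219662809594
top [[-0.01697491 -0.99409669  0.10716165  0.40988406]
 [-0.99967332  0.01892227  0.01718152 -0.07882563]
 [-0.01910783 -0.10683499 -0.99409314  1.40925447]
 [ 0.          0.          0.          1.        ]]
box top 0.84 [320.6, 234.5] [ 0.44427132 -0.06460199]
box top 0.3 [413.2, 139.9] [ 0.71264227 -0.33761371]
corner_stop top 0.71 [406.1, 190.0] [ 0.56707865 -0.31181665]
corner_stop top 0.32 [413.7, 139.7] [ 0.71320081 -0.33907846]
dish top 0.88 [255.8, 226.1] [0.47144322 0.12023684]
side [[ 0.79730798  0.31835396 -0.51278722  1.00938988]
 [ 0.60349475 -0.43413716  0.66881912 -0.62661896]
 [-0.00969877 -0.84271922 -0.53826596  0.51009484]
 [ 0.          0.          0.          1.        ]]
box side 0.89 [271.7, 201.6] [ 0.43728692 -0.05058055]
box_corner side 0.56 [269.7, 219.4] [ 0.48807688 -0.11348301]
corner_stop side 0.87 [235.2, 280.2] [ 0.5739668  -0.30617264]
dish side 0.69 [319.8, 176.9] [0.45971661 0.13298711]
```

```bash
python3 - <<'E'
import cv2
a=cv2.imread("pics/top0.png")[130:300,220:470];cv2.imwrite("pics/topc.png",cv2.resize(a,None,fx=3.2,fy=3.2,interpolation=2))
a=cv2.imread("pics/side0.png")[130:340,160:400];cv2.imwrite("pics/sidec.png",cv2.resize(a,None,fx=2.8,fy=2.8,interpolation=2))
E
```

```text
(no output)
```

View pics/topc.png

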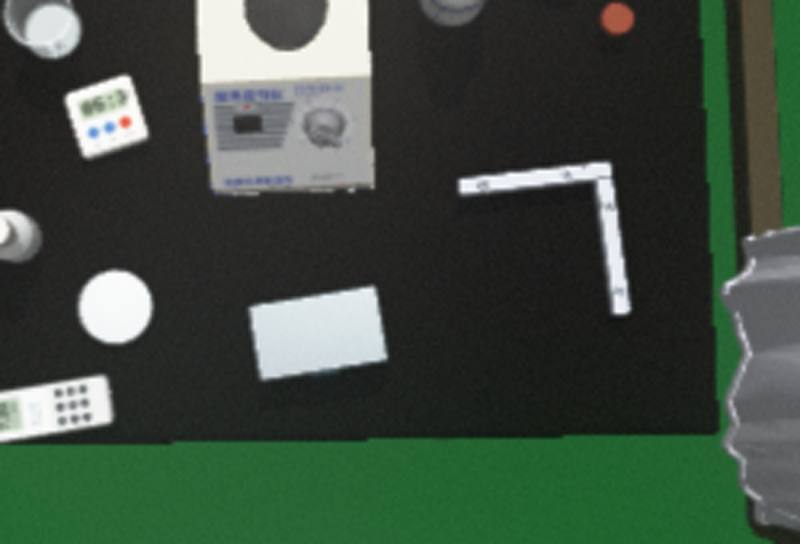

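View pics/sidec.png

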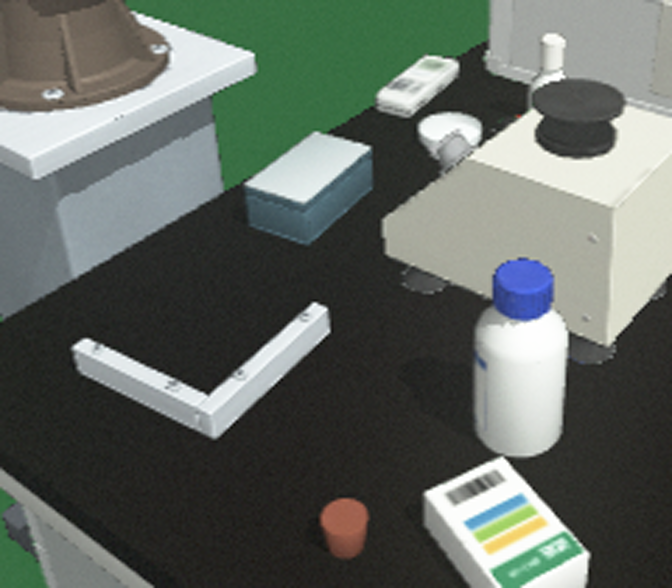

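The top view shows the box at about (320, 235) and the rails' inner corner at about (407, 187), roughly parallel to each other. The side view agrees, with the corner at about (235, 275) and a clear path between the two. Next I'll fit the poses in both views.

```bash
cat >> h.py <<'E'
from scipy.optimize import minimize
BOX=[(-.030,.034,-.055,.055,.046)]
COR=[(0,.014,-.014,.120,.026),(-.120,0,-.014,0,.026)]
S=4
def raster(cam,parts,p):
    m=np.zeros((400*S,640*S),np.uint8);c,s=np.cos(p[2]),np.sin(p[2])
    for x0,x1,y0,y1,h in parts:
        P=[proj(cam,(p[0]+c*x-s*y,p[1]+s*x+c*y,z)) for x in(x0,x1) for y in(y0,y1) for z in(0,h)]
        P=cv2.convexHull(np.float32(P))
        cv2.fillConvexPoly(m,np.int32(np.round((P+.5)*S*16-8)),1,shift=4)
    return m
def fit(name,parts,p0,cams=("top","side"),fresh=True):
    M={}
    for c in cams:
        if fresh: grab_frame(c)
        r=regions_of(name,c)
        r=[a for a in r if a["score"]>.3]
        if r: M[c]=cv2.resize(np.uint8(r[0]["region"])*255,None,fx=S,fy=S,interpolation=cv2.INTER_LINEAR)>127
    out={}
    for cs in [[c] for c in M]+[list(M)]:
        def cost(d):
            p=np.array(p0)+np.array(d)*[.01,.01,.1];t=0
            for c in cs:
                a=raster(c,parts,p)>0;t+=1-(a&M[c]).sum()/(a|M[c]).sum()
            return t/len(cs)
        r=minimize(cost,[0,0,0],method="Nelder-Mead",options=dict(initial_simplex=[[0,0,0],[1,0,0],[0,1,0],[0,0,1]],xatol=.01,fatol=1e-4,maxiter=120))
        p=np.array(p0)+r.x*[.01,.01,.1];out["+".join(cs)]=p;print(name,cs,p.round(4),round(r.fun,3))
    return out
E
python3 - <<'E'
from h import *
fit("box",BOX,[.44,-.06,.12]);fit("corner_stop",COR,[.57,-.31,.08])
print(get_state()["t"])
E
```

```text
box ['top'] [ 0.4433 -0.0609  0.1411] 0.052
box ['side'] [ 0.4414 -0.0571  0.1581] 0.048
box ['top', 'side'] [ 0.443  -0.0602  0.154 ] 0.06
corner_stop ['top'] [ 0.5774 -0.3077  0.0968] 0.122
corner_stop ['side'] [ 0.5745 -0.305   0.0965] 0.056Traceback (most recent call last):
  File "<stdin>", line 2, in <module>
  File "h.py", line 37, in fit
    r=minimize(cost,[0,0,0],method="Nelder-Mead",options=dict(initial_simplex=[[0,0,0],[1,0,0],[0,1,0],[0,0,1]],xatol=.01,fatol=1e-4,maxiter=120))
    res = _minimize_neldermead(fun, x0, args, callback, bounds=bounds,
                               **options)
    fsim[k] = func(sim[k])
              ~~~~^^^^^^^^
    fx = function(np.copy(x), *(wrapper_args + args))
  File "h.py", line 35, in cost
    a=raster(c,parts,p)>0;t+=1-(a&M[c]).sum()/(a|M[c]).sum()
      ~~~~~~^^^^^^^^^^^
  File "h.py", line 19, in raster
    P=[proj(cam,(p[0]+c*x-s*y,p[1]+s*x+c*y,z)) for x in(x0,x1) for y in(y0,y1) for z in(0,h)]
       ~~~~^^^^^^^^^^^^^^^^^^^^^^^^^^^^^^^^^^^
  File "h.py", line 8, in proj
    c=calibration(cam);K=np.array(c["camera_matrix"]);T=np.linalg.inv(np.array(c["extrinsics"]))
ValueError: time passes only in moves, steps and waits
```

```bash
python3 - <<'E'
s=open("h.py").read()
s=s.replace("def ray","_C={}\n_cal=calibration\ndef calibration(n):\n    if n not in _C: _C[n]=_cal(n)\n    return _C[n]\ndef ray",1)
s+='''
def go(x,y,z,yaw):
    st=get_state();e=st["eef_pos"];w=st["ee_rot"][2];d=np.array([x,y,z])-e
    a=(w-yaw+np.pi)%(2*np.pi)-np.pi
    print("t",round(st["t"],2),"tx %.3f ty %.3f tz %.3f twist %.3f"%((d[0]*np.cos(w)+d[1]*np.sin(w))/.25,(d[0]*np.sin(w)-d[1]*np.cos(w))/.25,-d[2]/.25,a/np.pi))
'''
open("h.py","w").write(s)
E
python3 -c "
from h import *
go(.431,.03,.225,-1.417)"
```

```text
t 0.9 tx 1.621 ty 2.102 tz 0.006 twist 0.361
```

{"op": "arm_command", "data": {"commands": [{"tx": 0.4, "ty": 0.5}, {"tx": 0.8, "ty": 1.0}, {"tx": 0.8, "ty": 1.0}, {"tx": 0.8, "ty": 1.0}, {"tx": 0.8, "ty": 1.0}, {"tx": 0.8, "ty": 1.0}, {"tx": 0.8, "ty": 1.0}, {"tx": 0.8, "ty": 1.0}], "claw": 0}}

```text
invalid input
```

{"op": "arm_command", "data": {"commands": [{"tx": 0.4, "ty": 0.5, "tz": 0, "twist": 0}, {"tx": 0.8, "ty": 1.0, "tz": 0, "twist": 0}, {"tx": 0.8, "ty": 1.0, "tz": 0, "twist": 0}, {"tx": 0.8, "ty": 1.0, "tz": 0, "twist": 0}, {"tx": 0.8, "ty": 1.0, "tz": 0, "twist": 0}, {"tx": 0.8, "ty": 1.0, "tz": 0, "twist": 0}, {"tx": 0.8, "ty": 1.0, "tz": 0, "twist": 0}, {"tx": 0.8, "ty": 1.0, "tz": 0, "twist": 0}], "claw": 0}}

```text
t: 1.57
eef_pos: [0.3114, 0.3489, 0.2269]
ee_rot: [-3.141, 0.0, -0.284]
force: [0.7, -0.8, 0.3]
width: 0.0397
gripper_force: 0.0
```

{"op": "arm_command", "data": {"commands": [{"tx": 0.8, "ty": 1.0, "tz": 0, "twist": 0.36}, {"tx": 0.8, "ty": 1.0, "tz": 0, "twist": 0.36}, {"tx": 0.8, "ty": 1.0, "tz": 0, "twist": 0.36}, {"tx": 0.8, "ty": 1.0, "tz": 0, "twist": 0.36}, {"tx": 0.8, "ty": 1.0, "tz": 0, "twist": 0.36}, {"tx": 0.8, "ty": 1.0, "tz": 0, "twist": 0.36}, {"tx": 0.8, "ty": 1.0, "tz": 0, "twist": 0.36}, {"tx": 0.8, "ty": 1.0, "tz": 0, "twist": 0.36}], "claw": 0}}

```text
t: 2.23
eef_pos: [0.4335, 0.0532, 0.2271]
ee_rot: [-3.14, 0.0, -1.291]
force: [0.2, -0.0, 0.1]
width: 0.0007
gripper_force: 0.0
```

```bash
python3 -c "
from h import *
print(get_state()['eef_pos'],get_state()['ee_rot']);go(.431,.03,.012,-1.417)"
```

```text
[0.43348077 0.05322388 0.22705801] [-3.14049714e+00  7.70060767e-05 -1.29063680e+00]
t 2.23 tx 0.087 ty 0.035 tz 0.860 twist 0.040
```

{"op": "arm_command", "data": {"commands": [{"tx": 0.08, "ty": 0.035, "tz": 0.1, "twist": 0.04}, {"tx": 0.08, "ty": 0.035, "tz": 0.25, "twist": 0.04}, {"tx": 0.08, "ty": 0.035, "tz": 0.4, "twist": 0.04}, {"tx": 0.08, "ty": 0.035, "tz": 0.55, "twist": 0.04}, {"tx": 0.08, "ty": 0.035, "tz": 0.7, "twist": 0.04}, {"tx": 0.08, "ty": 0.035, "tz": 0.8, "twist": 0.04}, {"tx": 0.08, "ty": 0.035, "tz": 0.86, "twist": 0.04}, {"tx": 0.08, "ty": 0.035, "tz": 0.86, "twist": 0.04}]}}

```text
t: 2.9
eef_pos: [0.4283, 0.0332, 0.0089]
ee_rot: [3.136, -0.002, -1.41]
force: [0.4, -0.0, 0.0]
width: 0.0006
gripper_force: 0.0
```

```bash
python3 -c "
from h import *
print(get_state()['eef_pos'],get_state()['ee_rot']);go(.4365,-.0056,.012,-1.45)
save('side','side1');a=cv2.imread('pics/side1.png')[130:340,160:400];cv2.imwrite('pics/side1c.png',cv2.resize(a,None,fx=2.8,fy=2.8,interpolation=2))"
```

```text
[0.42832367 0.03322745 0.00885146] [ 3.13615565e+00 -1.87801632e-03 -1.40999284e+00]
t 2.9 tx 0.159 ty -0.007 tz -0.013 twist 0.013
```

View pics/side1c.png

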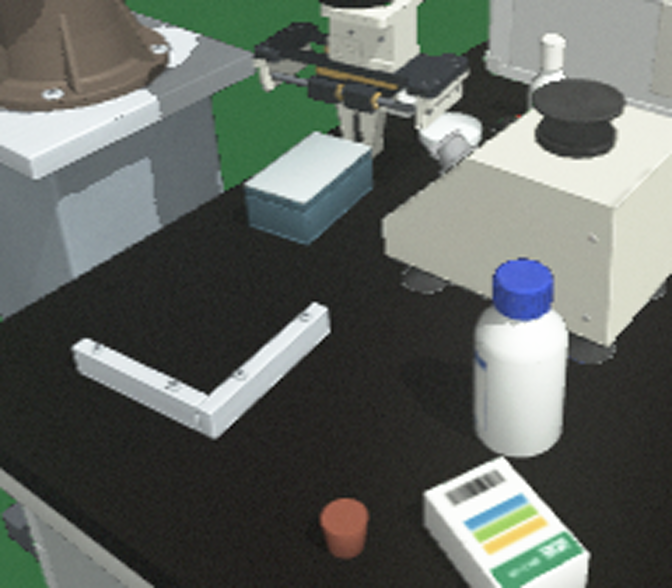

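The fingers stand just left of the box's end, near crop pixel (360, 135), and clear of the dish. I'll start pushing right.

{"op": "arm_command", "data": {"commands": [{"tx": 0.05, "ty": 0, "tz": -0.01, "twist": 0}, {"tx": 0.1, "ty": 0, "tz": -0.01, "twist": 0}, {"tx": 0.14, "ty": 0, "tz": -0.01, "twist": 0}, {"tx": 0.18, "ty": 0, "tz": -0.01, "twist": 0}, {"tx": 0.22, "ty": 0, "tz": -0.01, "twist": 0}, {"tx": 0.26, "ty": 0, "tz": -0.01, "twist": 0}, {"tx": 0.3, "ty": 0, "tz": -0.01, "twist": 0}, {"tx": 0.34, "ty": 0, "tz": -0.01, "twist": 0}]}}

```text
t: 3.62
eef_pos: [0.4442, -0.0505, 0.0143]
ee_rot: [-3.141, 0.0, -1.41]
force: [-0.5, 1.4, 0.7]
width: 0.0003
gripper_force: 1.0
```

```bash
python3 -c "
from h import *
print(get_state()['eef_pos'],get_state()['ee_rot'])
fit('box',BOX,[.45,-.11,.14])"
```

```text
[ 0.44420751 -0.05049552  0.01427498] [-3.14117020e+00  9.56877429e-05 -1.40960898e+00]
box ['top'] [ 0.4522 -0.122   0.205 ] 0.424
box ['side'] [ 0.4502 -0.1166  0.1627] 0.026
box ['top', 'side'] [ 0.451  -0.1175  0.1719] 0.232
```

{"op": "arm_command", "data": {"commands": [{"tx": 0.04, "ty": 0, "tz": 0.01, "twist": 0.0}, {"tx": 0.08, "ty": 0, "tz": 0.01, "twist": 0.005}, {"tx": 0.12, "ty": 0, "tz": 0.01, "twist": 0.01}, {"tx": 0.16, "ty": 0, "tz": 0.01, "twist": 0.01}, {"tx": 0.2, "ty": 0, "tz": 0.01, "twist": 0.015}, {"tx": 0.24, "ty": 0, "tz": 0.01, "twist": 0.015}, {"tx": 0.28, "ty": 0, "tz": 0.01, "twist": 0.02}, {"tx": 0.32, "ty": 0, "tz": 0.01, "twist": 0.02}]}}

```text
t: 4.48
eef_pos: [0.4568, -0.1297, 0.0115]
ee_rot: [3.141, 0.0, -1.474]
force: [0.6, -0.1, 0.3]
width: 0.0007
gripper_force: 0.3
```

{"op": "arm_command", "data": {"commands": [{"tx": 0.04, "ty": 0, "tz": 0, "twist": 0}, {"tx": 0.08, "ty": 0, "tz": 0, "twist": 0}, {"tx": 0.12, "ty": 0, "tz": 0, "twist": 0}, {"tx": 0.15, "ty": 0, "tz": 0, "twist": 0}, {"tx": 0.18, "ty": 0, "tz": 0, "twist": 0}, {"tx": 0.2, "ty": 0, "tz": 0, "twist": 0}, {"tx": 0.2, "ty": 0, "tz": 0, "twist": 0}, {"tx": 0.2, "ty": 0, "tz": 0, "twist": 0}]}}

```text
t: 5.15
eef_pos: [0.4616, -0.1785, 0.0115]
ee_rot: [3.142, -0.0, -1.473]
force: [1.3, -0.3, -0.1]
width: 0.0005
gripper_force: 0.0
```

{"op": "arm_command", "data": {"commands": [{"tx": -0.04, "ty": 0, "tz": 0, "twist": 0}, {"tx": -0.12, "ty": 0, "tz": 0, "twist": 0}, {"tx": -0.12, "ty": 0, "tz": -0.1, "twist": 0}, {"tx": -0.12, "ty": 0, "tz": -0.2, "twist": 0}, {"tx": -0.12, "ty": 0, "tz": -0.3, "twist": 0}, {"tx": -0.12, "ty": 0, "tz": -0.4, "twist": 0}, {"tx": -0.12, "ty": 0, "tz": -0.4, "twist": 0}, {"tx": -0.12, "ty": 0, "tz": -0.4, "twist": 0}]}}

```text
t: 5.82
eef_pos: [0.4597, -0.1475, 0.1131]
ee_rot: [-3.138, -0.0, -1.471]
force: [0.2, 0.3, -0.8]
width: 0.0009
gripper_force: 0.0
```

```bash
python3 -c "
from h import *
print(get_state()['eef_pos'],get_state()['ee_rot'])
fit('box',BOX,[.46,-.25,.1])"
```

```text
[ 0.45974611 -0.14752806  0.11308575] [-3.13773504e+00 -1.07771674e-05 -1.47132272e+00]
box ['top'] [ 0.4619 -0.2535  0.2482] 0.633
box ['side'] [ 0.4636 -0.2436  0.1035] 0.031
box ['top', 'side'] [ 0.4643 -0.2456  0.1089] 0.353
```

```bash
python3 -c "
from h import *
print(np.round(get_state()['q'],2))
go(.394,-.251,.13,-3.04)"
```

```text
[ 0.1   0.15 -0.56 -0.   -0.86  0.  ]
t 6.02 tx 0.384 ty 0.295 tz -0.077 twist 0.499
```

{"op": "arm_command", "data": {"commands": [{"tx": 0.1, "ty": 0.1, "tz": -0.08, "twist": 0}, {"tx": 0.25, "ty": 0.2, "tz": -0.08, "twist": 0.04}, {"tx": 0.385, "ty": 0.295, "tz": -0.08, "twist": 0.5}, {"tx": 0.385, "ty": 0.295, "tz": -0.08, "twist": 0.5}, {"tx": 0.385, "ty": 0.295, "tz": -0.08, "twist": 0.5}, {"tx": 0.385, "ty": 0.295, "tz": -0.08, "twist": 0.5}, {"tx": 0.385, "ty": 0.295, "tz": -0.08, "twist": 0.5}, {"tx": 0.385, "ty": 0.295, "tz": -0.08, "twist": 0.5}], "claw": 0.5}}

```text
t: 6.68
eef_pos: [0.3941, -0.2515, 0.1305]
ee_rot: [3.14, -0.001, -2.354]
force: [-0.5, -0.5, 0.3]
width: 0.0428
gripper_force: 0.0
```

```bash
python3 -c "
from h import *
go(.394,-.251,.13,-3.04)"
```

```text
t 6.68 tx -0.001 ty 0.002 tz 0.002 twist 0.218
```

Finish the turn, then go down.

{"op": "arm_command", "data": {"commands": [{"tx": 0, "ty": 0, "tz": 0, "twist": 0.22}, {"tx": 0, "ty": 0, "tz": 0, "twist": 0.22}, {"tx": 0, "ty": 0, "tz": 0, "twist": 0.22}, {"tx": 0, "ty": 0, "tz": 0, "twist": 0.22}, {"tx": 0, "ty": 0, "tz": 0.1, "twist": 0.22}, {"tx": 0, "ty": 0, "tz": 0.22, "twist": 0.22}, {"tx": 0, "ty": 0, "tz": 0.34, "twist": 0.22}, {"tx": 0, "ty": 0, "tz": 0.46, "twist": 0.22}]}}

```text
t: 7.35
eef_pos: [0.3943, -0.2513, 0.0149]
ee_rot: [3.141, -0.001, -3.039]
force: [-0.1, 0.5, -1.3]
width: 0.0436
gripper_force: 0.0
```

```bash
python3 -c "
from h import *
s=get_state();print(s['eef_pos'],s['ee_rot'],s['width'],s['t'])
save('side','s2');save('top','t2')
a=cv2.imread('pics/s2.png')[130:340,120:360];b=cv2.imread('pics/t2.png')[130:340,300:460]
a=np.hstack([a,b]);cv2.imwrite('pics/c2.png',cv2.resize(a,None,fx=2,fy=2,interpolation=2))"
```

```text
[ 0.39426366 -0.25131704  0.01487778] [ 3.14142909e+00 -5.20080154e-04 -3.03901450e+00] 0.04363364190155741 7.35
```

View pics/c2.png

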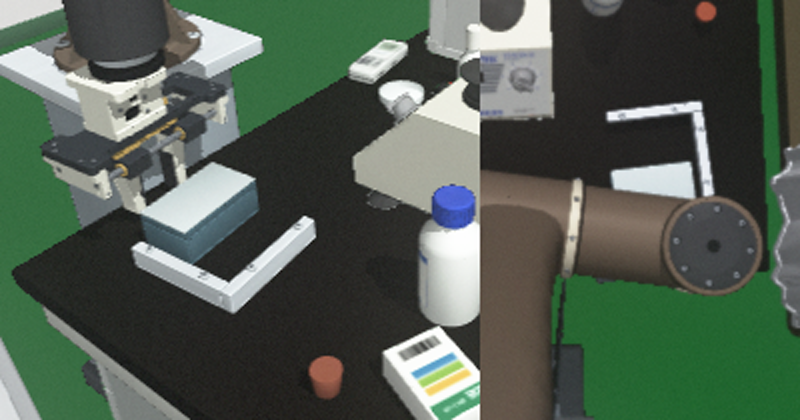

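The fingers straddle the tab in front of the box, around crop pixels (130–180, 180), and there is a gap to the side rail. I'll push forward.

{"op": "arm_command", "data": {"commands": [{"tx": -0.04, "ty": 0, "tz": 0.01, "twist": 0}, {"tx": -0.08, "ty": 0, "tz": 0.01, "twist": 0}, {"tx": -0.12, "ty": 0, "tz": 0.01, "twist": 0}, {"tx": -0.16, "ty": 0, "tz": 0.01, "twist": 0}, {"tx": -0.2, "ty": 0, "tz": 0.01, "twist": 0}, {"tx": -0.24, "ty": 0, "tz": 0.01, "twist": 0}, {"tx": -0.28, "ty": 0, "tz": 0.01, "twist": 0}, {"tx": -0.32, "ty": 0, "tz": 0.01, "twist": 0}]}}

```text
t: 8.12
eef_pos: [0.4754, -0.2431, 0.0144]
ee_rot: [-3.142, 0.0, -3.038]
force: [-1.5, 0.3, 1.8]
width: 0.0441
gripper_force: 1.0
```

{"op": "arm_command", "data": {"commands": [{"tx": -0.01, "ty": 0, "tz": 0, "twist": 0}, {"tx": -0.02, "ty": 0, "tz": 0, "twist": 0}, {"tx": -0.03, "ty": 0, "tz": 0, "twist": 0}, {"tx": -0.04, "ty": 0, "tz": 0, "twist": 0}, {"tx": -0.05, "ty": 0, "tz": 0, "twist": 0}, {"tx": -0.06, "ty": 0, "tz": 0, "twist": 0}, {"tx": -0.06, "ty": 0, "tz": 0, "twist": 0}, {"tx": -0.06, "ty": 0, "tz": 0, "twist": 0}]}}

```text
t: 8.78
eef_pos: [0.4897, -0.2417, 0.0141]
ee_rot: [-3.141, 0.001, -3.038]
force: [0.0, -0.3, 0.4]
width: 0.0436
gripper_force: 0.0
```

```bash
python3 -c "
from h import *
fit('box',BOX,[.535,-.24,.1],cams=('side',))"
```

```text
box ['side'] [ 0.5275 -0.2356  0.1235] 0.173
box ['side'] [ 0.5275 -0.2356  0.1235] 0.173
```

{"op": "arm_command", "data": {"commands": [{"tx": -0.004, "ty": 0, "tz": 0, "twist": 0}, {"tx": -0.008, "ty": 0, "tz": 0, "twist": 0}, {"tx": -0.012, "ty": 0, "tz": 0, "twist": 0}, {"tx": -0.016, "ty": 0, "tz": 0, "twist": 0}, {"tx": -0.016, "ty": 0, "tz": 0, "twist": 0}, {"tx": -0.016, "ty": 0, "tz": 0, "twist": 0}, {"tx": -0.016, "ty": 0, "tz": 0, "twist": 0}, {"tx": -0.016, "ty": 0, "tz": 0, "twist": 0}]}}

```text
t: 9.55
eef_pos: [0.4934, -0.2413, 0.0141]
ee_rot: [-3.142, 0.0, -3.038]
force: [-0.2, -1.1, -0.0]
width: 0.0438
gripper_force: 0.3
```

{"op": "arm_command", "data": {"commands": [{"tx": -0.002, "ty": 0, "tz": 0, "twist": 0}, {"tx": -0.004, "ty": 0, "tz": 0, "twist": 0}, {"tx": -0.006, "ty": 0, "tz": 0, "twist": 0}, {"tx": -0.008, "ty": 0, "tz": 0, "twist": 0}, {"tx": -0.008, "ty": 0, "tz": 0, "twist": 0}, {"tx": -0.008, "ty": 0, "tz": 0, "twist": 0}, {"tx": -0.008, "ty": 0, "tz": 0, "twist": 0}, {"tx": -0.008, "ty": 0, "tz": 0, "twist": 0}]}}

```text
t: 10.22
eef_pos: [0.4937, -0.2411, 0.0139]
ee_rot: [3.141, -0.002, -3.039]
force: [-6.3, -0.7, 5.7]
width: 0.0437
gripper_force: 3.1
```

Contact with the back rail is felt (about 6 N). I'll back off, rise and move left to re-measure.

{"op": "arm_command", "data": {"commands": [{"tx": 0.04, "ty": 0, "tz": 0, "twist": 0}, {"tx": 0.1, "ty": 0, "tz": 0, "twist": 0}, {"tx": 0.12, "ty": 0, "tz": -0.1, "twist": 0}, {"tx": 0.12, "ty": 0, "tz": -0.25, "twist": 0}, {"tx": 0.12, "ty": 0.1, "tz": -0.4, "twist": 0}, {"tx": 0.12, "ty": 0.3, "tz": -0.55, "twist": 0}, {"tx": 0.12, "ty": 0.45, "tz": -0.55, "twist": -0.1}, {"tx": 0.12, "ty": 0.6, "tz": -0.55, "twist": -0.2}], "claw": 0}}

```text
t: 10.88
eef_pos: [0.4526, -0.106, 0.1533]
ee_rot: [-3.14, 0.006, -2.785]
force: [0.3, 1.2, 0.2]
width: 0.0008
gripper_force: 0.0
```

```bash
python3 - <<'E'
s=open("h.py").read()
s=s.replace("fresh=True):","fresh=True,occ=None):").replace("a=raster(c,parts,p)>0;","a=raster(c,parts,p)>0;a=a&~O[c] if occ else a;")
s=s.replace("    out={}\n","    O={c:raster(c,*occ)>0 for c in M} if occ else {}\n    if occ: M={c:M[c]&~O[c] for c in M}\n    out={}\n")
s+='''
CP=[.5757,-.3055,.0967]
def incorner(p):
    d=np.array(p[:2])-CP[:2];c,s=np.cos(CP[2]),np.sin(CP[2]);return np.array([c*d[0]+s*d[1],-s*d[0]+c*d[1]]).round(4),round(p[2]-CP[2],4)
def outc(ex,ey):
    c,s=np.cos(CP[2]),np.sin(CP[2]);return CP[0]+c*ex-s*ey,CP[1]+s*ex+c*ey
'''
open("h.py","w").write(s)
E
python3 -c "
from h import *
print(get_state()['eef_pos'],get_state()['ee_rot'])
for v in fit('box',BOX,[.535,-.24,.1],occ=(COR,CP)).values(): print(incorner(v))"
```

```text
[ 0.45258446 -0.10598632  0.1533165 ] [-3.1401686   0.00629584 -2.78457476]
box ['top'] [ 0.5384 -0.2404  0.0388] 0.204
box ['side'] [ 0.5355 -0.2382  0.1131] 0.022
box ['top', 'side'] [ 0.5365 -0.2396  0.0909] 0.123
(array([-0.0308,  0.0684]), np.float64(-0.0579))
(array([-0.0335,  0.0709]), np.float64(0.0164))
(array([-0.0326,  0.0694]), np.float64(-0.0058))
```

```bash
python3 -c "
from h import *
p=outc(-.05,.153);print(p);go(*p,.014,-1.82)"
```

```text
(np.float64(0.5111615372558035), np.float64(-0.15804225409760272))
t 11.08 tx -0.150 ty -0.279 tz 0.549 twist -0.307
```

{"op": "arm_command", "data": {"commands": [{"tx": -0.05, "ty": -0.1, "tz": 0, "twist": -0.307}, {"tx": -0.1, "ty": -0.2, "tz": 0, "twist": -0.307}, {"tx": -0.15, "ty": -0.28, "tz": 0, "twist": -0.307}, {"tx": -0.15, "ty": -0.28, "tz": 0, "twist": -0.307}, {"tx": -0.15, "ty": -0.28, "tz": 0, "twist": -0.307}, {"tx": -0.15, "ty": -0.28, "tz": 0, "twist": -0.307}, {"tx": -0.15, "ty": -0.28, "tz": 0, "twist": -0.307}, {"tx": -0.15, "ty": -0.28, "tz": 0, "twist": -0.307}]}}

```text
t: 11.75
eef_pos: [0.5103, -0.1615, 0.1497]
ee_rot: [3.141, -0.0, -1.821]
force: [-0.2, -0.4, -0.4]
width: 0.0007
gripper_force: 0.0
```

```bash
python3 -c "
from h import *
p=outc(-.05,.153);print(get_state()['eef_pos']);go(*p,.014,-1.82)"
```

```text
[ 0.51029229 -0.16148906  0.14966477]
t 11.75 tx -0.014 ty 0.000 tz 0.543 twist -0.000
```

{"op": "arm_command", "data": {"commands": [{"tx": -0.014, "ty": 0, "tz": 0, "twist": 0}, {"tx": -0.014, "ty": 0, "tz": 0.08, "twist": 0}, {"tx": -0.014, "ty": 0, "tz": 0.18, "twist": 0}, {"tx": -0.014, "ty": 0, "tz": 0.28, "twist": 0}, {"tx": -0.014, "ty": 0, "tz": 0.38, "twist": 0}, {"tx": -0.014, "ty": 0, "tz": 0.48, "twist": 0}, {"tx": -0.014, "ty": 0, "tz": 0.54, "twist": 0}, {"tx": -0.014, "ty": 0, "tz": 0.54, "twist": 0}]}}

```text
t: 12.42
eef_pos: [0.5088, -0.1572, 0.012]
ee_rot: [3.136, -0.002, -1.83]
force: [-0.4, 0.1, -0.2]
width: 0.0002
gripper_force: 0.0
```

```bash
python3 -c "
from h import *
s=get_state();e=s['eef_pos'];print(e,s['ee_rot'],s['force'],incorner([e[0],e[1],0]))
save('side','s3')
a=cv2.imread('pics/s3.png')[110:310,140:380];cv2.imwrite('pics/c3.png',cv2.resize(a,None,fx=2.8,fy=2.8,interpolation=2));go(*outc(-.05,.133),.014,-1.474);go(*outc(-.045,.123),.014,-1.474)"
```

```text
[ 0.50882603 -0.15717785  0.01197027] [ 3.13553578e+00 -1.54657074e-03 -1.82982570e+00] [-0.36393939  0.05633421 -0.17662714] (array([-0.0522,  0.1541]), -0.0967)
t 12.47 tx 0.077 ty -0.033 tz -0.001 twist -0.113
t 12.47 tx 0.108 ty -0.066 tz -0.001 twist -0.113
```

View pics/c3.png

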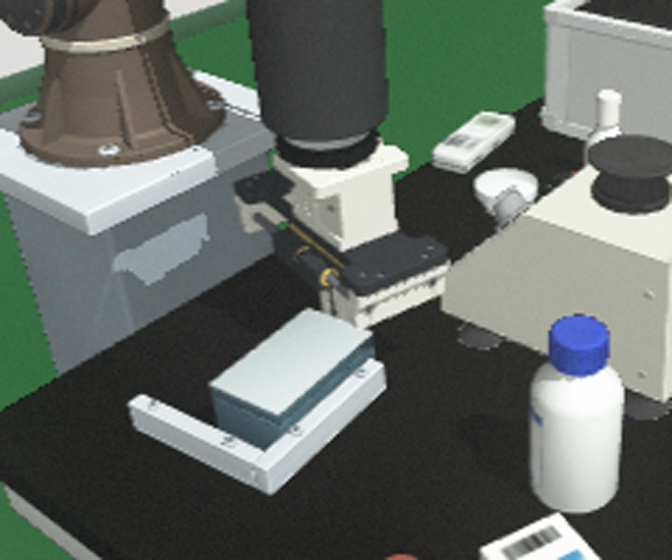

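The box lies along the back rail with a gap at the side rail, near crop pixel (215, 410), and the gripper body is clear of the mixer. I'll push right, then square the tool.

{"op": "arm_command", "data": {"commands": [{"tx": 0.015, "ty": -0.006, "tz": 0, "twist": 0}, {"tx": 0.03, "ty": -0.012, "tz": 0, "twist": 0}, {"tx": 0.045, "ty": -0.018, "tz": 0, "twist": 0}, {"tx": 0.06, "ty": -0.024, "tz": 0, "twist": 0}, {"tx": 0.075, "ty": -0.03, "tz": 0, "twist": 0}, {"tx": 0.075, "ty": -0.03, "tz": 0, "twist": -0.04}, {"tx": 0.075, "ty": -0.03, "tz": 0, "twist": -0.08}, {"tx": 0.075, "ty": -0.03, "tz": 0, "twist": -0.113}]}}

```text
t: 13.13
eef_pos: [0.5143, -0.1769, 0.0161]
ee_rot: [-3.141, -0.0, -1.463]
force: [0.3, 0.2, -0.0]
width: 0.0003
gripper_force: 0.0
```

```bash
python3 -c "
from h import *
s=get_state();e=s['eef_pos'];print(s['ee_rot'],s['force'],incorner([e[0],e[1],0]))
go(*outc(-.045,.123),.014,-1.474)
for v in fit('box',BOX,[.535,-.245,.1],cams=('side',),occ=(COR,CP)).values(): print(incorner(v))"
```

```text
[-3.14080819e+00 -1.32874147e-04 -1.46314791e+00] [ 0.25129876  0.17451472 -0.03627758] (array([-0.0487,  0.134 ]), -0.0967)
t 13.13 tx 0.044 ty -0.014 tz 0.008 twist 0.003
box ['side'] [ 0.5375 -0.2471  0.0871] 0.034
box ['side'] [ 0.5375 -0.2471  0.0871] 0.034
(array([-0.0324,  0.0618]), np.float64(-0.0096))
```

{"op": "arm_command", "data": {"commands": [{"tx": 0.01, "ty": -0.005, "tz": 0.01, "twist": 0.003}, {"tx": 0.02, "ty": -0.01, "tz": 0.01, "twist": 0.003}, {"tx": 0.03, "ty": -0.014, "tz": 0.01, "twist": 0.003}, {"tx": 0.038, "ty": -0.014, "tz": 0.01, "twist": 0.003}, {"tx": 0.044, "ty": -0.014, "tz": 0.01, "twist": 0.003}, {"tx": 0.048, "ty": -0.014, "tz": 0.01, "twist": 0.003}, {"tx": 0.048, "ty": -0.014, "tz": 0.01, "twist": 0.003}, {"tx": 0.048, "ty": -0.014, "tz": 0.01, "twist": 0.003}]}}

```text
t: 13.9
eef_pos: [0.519, -0.1881, 0.0132]
ee_rot: [-3.141, -0.0, -1.479]
force: [-0.7, -0.4, 0.1]
width: 0.0006
gripper_force: 0.0
```

{"op": "arm_command", "data": {"commands": [{"tx": 0.003, "ty": 0, "tz": 0, "twist": 0}, {"tx": 0.006, "ty": 0, "tz": 0, "twist": 0}, {"tx": 0.008, "ty": 0, "tz": 0, "twist": 0}, {"tx": 0.008, "ty": 0, "tz": 0, "twist": 0}, {"tx": 0.008, "ty": 0, "tz": 0, "twist": 0}, {"tx": 0.008, "ty": 0, "tz": 0, "twist": 0}, {"tx": 0.008, "ty": 0, "tz": 0, "twist": 0}, {"tx": 0.008, "ty": 0, "tz": 0, "twist": 0}]}}

```text
t: 14.57
eef_pos: [0.5191, -0.1899, 0.0132]
ee_rot: [-3.141, -0.0, -1.478]
force: [0.3, 0.4, 1.0]
width: 0.0008
gripper_force: 0.6
```

{"op": "arm_command", "data": {"commands": [{"tx": 0.003, "ty": 0, "tz": 0, "twist": 0}, {"tx": 0.006, "ty": 0, "tz": 0, "twist": 0}, {"tx": 0.008, "ty": 0, "tz": 0, "twist": 0}, {"tx": 0.008, "ty": 0, "tz": 0, "twist": 0}, {"tx": 0.008, "ty": 0, "tz": 0, "twist": 0}, {"tx": 0.008, "ty": 0, "tz": 0, "twist": 0}, {"tx": 0.008, "ty": 0, "tz": 0, "twist": 0}, {"tx": 0.008, "ty": 0, "tz": 0, "twist": 0}]}}

```text
t: 15.23
eef_pos: [0.5191, -0.1901, 0.0132]
ee_rot: [-3.141, 0.002, -1.478]
force: [-2.2, 15.2, 5.8]
width: 0.0008
gripper_force: 7.7
```

```bash
python3 -c "
from h import *
s=get_state();e=s['eef_pos'];print(s['ee_rot'],s['force'],incorner([e[0],e[1],0]))
for v in fit('box',BOX,[.535,-.245,.1],cams=('side',),occ=(COR,CP)).values(): print(incorner(v))"
```

```text
[-3.14143346e+00  1.72314128e-03 -1.47813356e+00] [-2.21513806 15.18298773  5.82898292] (array([-0.0452,  0.1203]), -0.0967)
box ['side'] [ 0.5359 -0.2537  0.1195] 0.014
box ['side'] [ 0.5359 -0.2537  0.1195] 0.014
(array([-0.0347,  0.0554]), np.float64(0.0228))
```

{"op": "arm_command", "data": {"commands": [{"tx": -0.02, "ty": 0, "tz": 0, "twist": 0}, {"tx": -0.05, "ty": 0, "tz": 0, "twist": 0}, {"tx": -0.05, "ty": 0, "tz": -0.1, "twist": 0}, {"tx": -0.05, "ty": 0, "tz": -0.25, "twist": 0}, {"tx": -0.05, "ty": 0, "tz": -0.4, "twist": 0}, {"tx": -0.05, "ty": 0.1, "tz": -0.5, "twist": 0}, {"tx": -0.05, "ty": 0.2, "tz": -0.5, "twist": 0}, {"tx": -0.05, "ty": 0.3, "tz": -0.5, "twist": 0}], "claw": 0}}

```text
t: 16.0
eef_pos: [0.4435, -0.1864, 0.1397]
ee_rot: [-3.138, -0.001, -1.478]
force: [-0.4, 0.6, -0.8]
width: 0.0008
gripper_force: 0.0
```

```bash
python3 -c "
from h import *
print(get_state()['eef_pos'])
for v in fit('box',BOX,[.535,-.245,.1],cams=('side',),occ=(COR,CP)).values(): print(incorner(v))
go(*outc(-.105,.058),.135,-3.045)"
```

```text
[ 0.44345832 -0.18641132  0.139682  ]
box ['side'] [ 0.5367 -0.2556  0.1065] 0.03
box ['side'] [ 0.5367 -0.2556  0.1065] 0.03
(array([-0.0341,  0.0534]), np.float64(0.0098))
t 16.1 tx 0.294 ty -0.077 tz 0.014 twist 0.498
```

Already about in place. I'll give it one more light press from the front to square it.

{"op": "arm_command", "data": {"commands": [{"tx": 0.1, "ty": -0.04, "tz": 0, "twist": 0.5}, {"tx": 0.2, "ty": -0.077, "tz": 0, "twist": 0.5}, {"tx": 0.294, "ty": -0.077, "tz": 0, "twist": 0.5}, {"tx": 0.294, "ty": -0.077, "tz": 0, "twist": 0.5}, {"tx": 0.294, "ty": -0.077, "tz": 0, "twist": 0.5}, {"tx": 0.294, "ty": -0.077, "tz": 0, "twist": 0.5}, {"tx": 0.294, "ty": -0.077, "tz": 0, "twist": 0.5}, {"tx": 0.294, "ty": -0.077, "tz": 0, "twist": 0.5}], "claw": 0.5}}

```text
t: 16.77
eef_pos: [0.4694, -0.258, 0.1377]
ee_rot: [3.141, -0.001, -2.485]
force: [-0.1, -0.1, 0.7]
width: 0.0431
gripper_force: 0.0
```

```bash
python3 -c "
from h import *
print(get_state()['eef_pos']);go(*outc(-.105,.058),.014,-3.045)"
```

```text
[ 0.46941782 -0.25796186  0.13767792]
t 16.77 tx 0.012 ty 0.010 tz 0.495 twist 0.178
```

{"op": "arm_command", "data": {"commands": [{"tx": 0.012, "ty": 0.01, "tz": 0, "twist": 0.178}, {"tx": 0.012, "ty": 0.01, "tz": 0, "twist": 0.178}, {"tx": 0.012, "ty": 0.01, "tz": 0, "twist": 0.178}, {"tx": 0.012, "ty": 0.01, "tz": 0.1, "twist": 0.178}, {"tx": 0.012, "ty": 0.01, "tz": 0.2, "twist": 0.178}, {"tx": 0.012, "ty": 0.01, "tz": 0.3, "twist": 0.178}, {"tx": 0.012, "ty": 0.01, "tz": 0.4, "twist": 0.178}, {"tx": 0.012, "ty": 0.01, "tz": 0.495, "twist": 0.178}]}}

```text
t: 17.43
eef_pos: [0.4655, -0.2577, 0.013]
ee_rot: [-3.141, -0.0, -3.038]
force: [-0.3, -0.1, 0.6]
width: 0.0434
gripper_force: 0.0
```

```bash
python3 -c "
from h import *
s=get_state();e=s['eef_pos'];print(e,s['ee_rot'],incorner([e[0],e[1],0]));go(*outc(-.076,.058),.014,-3.045)"
```

```text
[ 0.46549744 -0.25765527  0.01295871] [-3.14138113e+00 -1.91591616e-04 -3.03761554e+00] (array([-0.1051,  0.0583]), -0.0967)
t 17.43 tx -0.116 ty -0.002 tz -0.004 twist 0.002
```

{"op": "arm_command", "data": {"commands": [{"tx": -0.03, "ty": 0, "tz": 0, "twist": 0.002}, {"tx": -0.06, "ty": 0, "tz": 0, "twist": 0.002}, {"tx": -0.08, "ty": 0, "tz": 0, "twist": 0.002}, {"tx": -0.095, "ty": 0, "tz": 0, "twist": 0.002}, {"tx": -0.105, "ty": 0, "tz": 0, "twist": 0.002}, {"tx": -0.112, "ty": 0, "tz": 0, "twist": 0.002}, {"tx": -0.116, "ty": 0, "tz": 0, "twist": 0.002}, {"tx": -0.116, "ty": 0, "tz": 0, "twist": 0.002}]}}

```text
t: 18.1
eef_pos: [0.4946, -0.2547, 0.0149]
ee_rot: [-3.141, 0.001, -3.044]
force: [0.4, -0.1, -0.1]
width: 0.0441
gripper_force: 0.0
```

{"op": "arm_command", "data": {"commands": [{"tx": -0.003, "ty": 0, "tz": 0, "twist": 0}, {"tx": -0.006, "ty": 0, "tz": 0, "twist": 0}, {"tx": -0.008, "ty": 0, "tz": 0, "twist": 0}, {"tx": -0.008, "ty": 0, "tz": 0, "twist": 0}, {"tx": -0.008, "ty": 0, "tz": 0, "twist": 0}, {"tx": -0.008, "ty": 0, "tz": 0, "twist": 0}, {"tx": -0.008, "ty": 0, "tz": 0, "twist": 0}, {"tx": -0.008, "ty": 0, "tz": 0, "twist": 0}]}}

```text
t: 18.77
eef_pos: [0.4953, -0.2546, 0.0143]
ee_rot: [3.141, -0.001, -3.044]
force: [-5.6, -1.5, 4.4]
width: 0.0438
gripper_force: 2.7
```

Pressed flush against the back rail. I'll draw clear and check.

{"op": "arm_command", "data": {"commands": [{"tx": 0.03, "ty": 0, "tz": 0, "twist": 0}, {"tx": 0.1, "ty": 0, "tz": 0, "twist": 0}, {"tx": 0.12, "ty": 0, "tz": -0.1, "twist": 0}, {"tx": 0.12, "ty": 0, "tz": -0.25, "twist": 0}, {"tx": 0.12, "ty": 0.1, "tz": -0.4, "twist": 0}, {"tx": 0.12, "ty": 0.25, "tz": -0.55, "twist": 0}, {"tx": 0.12, "ty": 0.4, "tz": -0.6, "twist": 0}, {"tx": 0.12, "ty": 0.55, "tz": -0.6, "twist": 0}]}}

```text
t: 19.43
eef_pos: [0.4558, -0.1261, 0.1675]
ee_rot: [-3.141, 0.008, -3.045]
force: [1.5, 0.8, 0.2]
width: 0.0438
gripper_force: 0.0
```

{"op": "arm_command", "data": {"commands": [{"tx": 0.1, "ty": 0.15, "tz": 0, "twist": 0}, {"tx": 0.1, "ty": 0.3, "tz": 0, "twist": 0}, {"tx": 0.1, "ty": 0.45, "tz": 0, "twist": 0}, {"tx": 0.1, "ty": 0.6, "tz": 0, "twist": 0}, {"tx": 0.1, "ty": 0.7, "tz": 0, "twist": 0}, {"tx": 0.1, "ty": 0.7, "tz": 0, "twist": 0}, {"tx": 0.1, "ty": 0.7, "tz": 0, "twist": 0}, {"tx": 0.1, "ty": 0.7, "tz": 0, "twist": 0}]}}

```text
t: 20.1
eef_pos: [0.4117, 0.045, 0.1637]
ee_rot: [3.141, 0.001, -3.043]
force: [0.3, 0.4, 0.3]
width: 0.0442
gripper_force: 0.0
```

```bash
python3 -c "
from h import *
for v in fit('box',BOX,[.535,-.25,.1],occ=(COR,CP)).values(): print(incorner(v))
s=save('side','s4')[110:310,140:340];t=save('top','t4')[130:330,340:460]
cv2.imwrite('pics/c4.png',cv2.resize(np.hstack([s,t])[:,:,::-1],None,fx=2.4,fy=2.4,interpolation=2))"
```

```text
box ['side'] [ 0.5359 -0.2537  0.1028] 0.018
box ['side'] [ 0.5359 -0.2537  0.1028] 0.018
(array([-0.0346,  0.0554]), np.float64(0.0061))
```

View pics/c4.png

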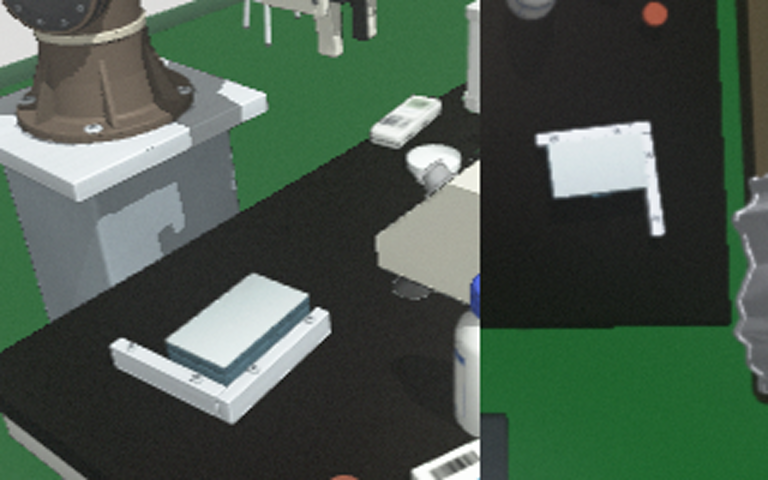

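The box sits flush in the corner in both views, with corner error about 1 mm and angle about 0.006 rad. The arm is clear.

```bash
python3 -c "
from station import *
print(job_done())"
```

```text
the job is handed in; nothing more can be done
None
```

The cuvette box is seated in the locating corner, with its corner about 1 mm from the rails' inner corner and its sides about 0.006 rad off parallel (measured from the side camera), the arm is drawn clear, and the job is handed in; no verdict came back.

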